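# Load and lock the heat-flow tester

## Task

Set the thick cork sample block (the short, thick one, not the long thin strips) flat in the shallow recess of the tester's tray without dropping it, then pinch the two tabs of the lock knob together and turn the knob clockwise as far as it goes, which draws the bolt and frees the tray. Take the crank by its loose grip sleeve, wind it clockwise until the tray is fully home under the heater head, then pinch the tabs again, turn the knob back anticlockwise as far as it goes and let the tabs spring out so that the tray is locked. Leave the strips and the beaker where they are.

Things in the scene. Friction and masses are not known exactly. Their poses are not given: they have to be found in the camera images.
- tester: Heat-flow tester, fixed: white base plate 270 x 400 x 20 mm, top 20 mm above the bench, yaw up to 11 degrees either way; origin on the bench 5 mm beyond the plate's middle; x away from the robot, y left, z up. Knob front middle, crank front left, tray back right; a grey finned heater head on a post, 112 mm high, covers x 45..130, y -6..66 mm, left of the parked tray.
- knob_grip (a point): Point on the lock knob's vertical axis, 86 mm above the bench, the height to pinch; at (-75, -35) mm in the tester's frame. Turns with the knob; its y axis runs through both tabs (at knob angle 0 along the tester's y). Two black cheeks at x = 14..27 mm either side, 26 mm long, up to 100 mm above the bench; below, a fixed steel ring of 44 mm radius, top 60 mm above the bench.
- knob (a joint): Lock knob angle in rad, growing clockwise from above: 0 = locked (bolt out, in a slot of the tray's edge), 1.2 = free (bolt drawn); stops at both ends, where the tabs spring out into notches when let go. Turns only while BOTH tabs are in by over 6 mm; resists with about 0.1 N m. The bolt goes back out only with the tray within 3 mm of parked or home.
- tab_a (a joint): How far the grey tab at the knob's +y side is pushed in, m: 0 = out, 0.009 = fully in. The tabs stand on opposite sides of the knob, outer faces 56 mm apart when out, 38 mm when both are fully in; 22 mm wide, from 64 to 106 mm above the bench; each springs outwards with 3 N (out) to 7 N (in).
- tab_b (a joint): The same for the tab at the knob's -y side
- crank_axis (a point): On the vertical axis of the crank, 64 mm above the bench at the top of its steel arm; lies at (-70, 130) mm in the tester's frame. The crank's sleeve goes round it at 45 mm radius.
- crank_grip (a point): Middle of the crank's upright grip sleeve, 99 mm above the bench, moving with the crank (45 mm from its axis; its frame turns with the crank).
- sleeve: The crank's grip sleeve: black upright cylinder with grey rings, 27 mm in diameter, 58 mm long, on the crank arm; origin on its axis at its lower end, 67 mm above the bench (top 125 mm; a small steel cap above reaches 133 mm). Spins freely on its pin, so it can be held firmly without turning the hand.
- crank (a joint): Crank angle in rad, growing clockwise seen from above, 0 to 6.0 (almost one whole turn) with stops; starts at 0, where the sleeve is on the robot's side of the axis (towards the tester's -x). 6.0 = tray home. Takes about 5 N at the sleeve; cannot move more than a few mm while the bolt is out.
- tray (a joint): Tray position in m: 0 = parked at the right, 0.13 = home under the heater head (stop). Geared to the crank: 21.7 mm per rad.
- tray_floor (a point): Centre of the floor of the tray's recess, 36 mm above the bench. The aluminium tray slides along the tester's +y (left). The recess is 76 mm (x) by 116 mm (y), with a low rim 8 mm high (its top 44 mm above the bench). Parked, it lies at (70, -100) mm in the tester's frame.
- block: Cork sample block, 50 (x) x 80 (y) x 36 (z) mm, 0.09 to 0.18 kg, lying on the bench; origin at the centre of its underside. It goes in the recess with its 80 mm side along the tray's y.
- strip_a: Cork strip, 44 x 110 x 10 mm, a bystander beside the block; origin at the centre of its underside
- strip_b: Wooden strip, 44 x 110 x 14 mm, a bystander beside the block; origin at the centre of its underside
- beaker: Empty glass beaker, 68 mm wide and 90 mm high, a bystander at the back right; origin at the centre of its underside
Mind the look-alikes: they are no part of the job. Leave any black, red or turquoise look-alike of the block alone.

How it is judged (in metres and radians):
On the way, in this order (a step that is already met when the one before it is completed fails the run):
1. the block lies flat in the recess of the parked tray, let go (horizontal distance between block and tray_floor below 0.025 m and z of block in the frame of tray_floor below 0.004 m and angle between block's own z axis and vertical below 0.08 rad and contact force between the fingers and block below 0.1 N and value of joint tray below 0.01 m), for 0.2 s.
2. the knob is turned to free (value of joint knob above 1.1 rad), for 0.2 s.
3. the crank is wound past half way with its sleeve held (value of joint crank above 3 rad and contact force between the fingers and sleeve above 1 N), for 0.1 s.
4. the tray is fully home (value of joint tray above 0.126 m), for 0.2 s.
5. the knob is turned back to locked (value of joint knob below 0.1 rad), for 0.2 s.
At the end, for the whole second after the job is handed in: The block lies flat (within 0.08 rad, underside within 4 mm of the floor) and at rest in the recess, within 25 mm of its centre; the tray is within 4 mm of its home stop; the knob is within 0.1 rad of locked and both tabs have sprung out to within 2 mm (horizontal distance between block and tray_floor below 0.025 m and z of block in the frame of tray_floor below 0.004 m and angle between block's own z axis and vertical below 0.08 rad and value of joint tray above 0.126 m and value of joint knob below 0.1 rad and value of joint each of tab_a, tab_b below 0.002 m and linear speed of block below 0.02 m/s); the robot touches nothing.
It fails at once if a strip or the beaker is moved by more than 40 mm (distance of any of strip_a, strip_b, beaker from where it was at the start of the episode above 0.04 m).
It fails at once if the block is dropped (falls freely from more than about 25 mm) (linear speed of block above 0.7 m/s and contact force between anything else and block below 0.05 N).
It also fails if it takes over 72 s, if anything falls off the work surface, if the arm or the gripper's body presses on something with over 40 N, if the wrist force passes 120 N, or if a joint passes its speed limit or range.

## Robot

A 6-joint arm with a two-finger parallel gripper is mounted at the origin on the work surface. World frame = base frame: x ahead of the robot, y to its left, z up, the work surface at z = 0. Lengths are in mm, angles in rad, forces in N, time in s.
With the tool pointing down it reaches from about 350 to 775 mm from the base axis. Payload 7.3 kg.
Tool frame: the origin (TCP) lies between the finger pads; the fingertips stand 22 mm ahead of it and the grasp point (between the pads) lies 3 mm ahead of it; z points along the fingers, x is the direction in which the jaws open and shut, and the axes are right-handed (so a half turn about z gives the same grasp; the last joint's range is limited). The gripper opens to 92 mm and grips with 3 to 60 N. Pads are 19 mm wide; open, the fingers measure 130 mm over their backs; the gripper's body (75 mm by 190 mm) begins 47 mm behind the grasp point.
Start: joints at [1.199, 0.342, 1.524, -0, 1.275, -0.146], TCP at [117.523, 511.694, 248.741] pointing down, gripper open.
Joint ranges: [-2.53, 2.53], [-0.77, 2.02], [0.04, 2.7], [-1, 4.14], [0.28, 2.66], [-3.11, 3.11]. Speed limits (rad/s): [2.57, 2.57, 3.14, 3.14, 3.14, 3.14].

## Interface

Orientations are given as [roll, pitch, yaw] about the fixed x, y, z axes, in that order (R = Rz(yaw) Ry(pitch) Rx(roll)).
In Python, from plant import * gives the robot as it stands. The module is installed in compiled form; this text tells all that it offers.
- The arm moves only by the shell command python3 -m handwheel 'ROWS' [OPENING]. ROWS is a JSON object of lists of equal length, an entry for each row: "translation": the shift along the world's x, y, z in units of 15 cm (1.0 is 15 cm), a list of three; "twist": the turn about the world's z in units of 90 degrees (1.0 is 90 degrees). In form: {"translation": [[tx, ty, tz], ...], "twist": [twist, ...]}. A call has exactly 8 rows; each row shifts and turns the pose as measured when the row begins; what a row does not reach is not made up. A row lasts 1/8 s, in which the tool goes at most 62.5 mm and 10.7 degrees, less where a joint would pass 70% of its speed; a pose out of reach is approached as far as the arm can. A call with a number of a shift or a turn outside -1 to 1 is refused whole. A call with a gripper value outside its range is refused whole. OPENING is the closure in counts, from 0 (fully open) to 255 (shut), set as the call begins (- or left out, the last holds). The fingers move at their own pace and stop on an object; the grip force is fixed at half the most. Time passes only in rows, so rows that do not move let the fingers close, or fill a call up. It gives the time, the measured TCP pose, the force and the opening at its end, in the units of the state.
- get_obs(): the state, without advancing time (a new reading comes with each control period).
- capture(name): name is "scene" or "top" or "wrist"; returns a dict with "img" (384x512x3 uint8, red, green, blue), "vertical_fov" (degrees; the focal length in pixels is half the picture's height over the tangent of half this angle, whatever the lens; pixels are square), "cx", "cy" (the principal point, pixels), "world_from_camera" (4x4, takes a point from camera to world coordinates). Camera axes: x right, y up, looking along -z (the intrinsics and any distortion apply to the point x, -y, -z); pixel columns grow to the right and rows downward; lengths in mm; the calibration is good to about 2 mm. A picture is of the moment at which its call begins. There is no depth.
- close_job(): hands the job in, once; it reports no verdict.
Trained networks look in the newest picture that a camera, given by its name, has taken for a name from the list of things; names that differ only in an ending like _2 or _b are one class to them, and where a whole thing is asked for, a point or a joint stands for the part that bears it (a point fixed in the world has none). Each returns a list of dicts, best first, with "score" (0 to 1); they miss things now and then, are a little off and sometimes report something else, mostly with a low value. They report only what shows in the picture. A call takes as long as a camera call. They do not tell look-alikes from the thing itself.
- search_frame(camera, label): "position" ([x, y, z] in mm, in the coordinates of the camera as it stood for that picture, good to about 4 mm: the middle of the surface that is visible of it).
- spot_point(camera, label): "position" ([x, y, z] in mm, in the coordinates of the camera as it stood for that picture, good to about 4 mm: a listed point, or the origin of a listed thing).
The state is a dict: "time": time; "joint_positions": joint angles; "dq": joint speeds; "tau": joint torques, N m; "tool_pos": TCP position; "tcp_rot": TCP orientation; "contact_force": force on the tool from outside, world axes, zero at the start; "moment": the same for the moment, N m; "grip_width": finger opening in mm.
Only numpy, scipy, OpenCV 4.12 (cv2) and the standard library are available. Lean on these libraries where they do the work, as an engineer would, in place of code of your own. Each camera call takes 0.05 s, during which the arm holds its last target.

## Working session

There is one attempt and no reset: what is moved stays moved. The work goes in short steps, Python scripts to look and compute and a shell command to move; the robot and the scene stay as the last step left them, time stands still between calls to the robot, and variables do not carry over. Pictures are saved under pics/ and viewed, and the job is handed in when it is done.

```bash
mkdir -p pics
cat > h.py <<'E'
from plant import *
import numpy as np, cv2
def snap(cam,name):
    c=capture(cam); cv2.imwrite(f'pics/{name}.png',c['img'][:,:,::-1]); return c
def w(c,p):
    T=np.array(c['world_from_camera']); return (T@np.r_[p,1])[:3]
def proj(c,p):
    T=np.linalg.inv(np.array(c['world_from_camera'])); q=(T@np.r_[p,1])[:3]
    f=192/np.tan(np.radians(c['vertical_fov'])/2); return c['cx']+f*q[0]/-q[2], c['cy']+f*-q[1]/-q[2]
E
python3 - <<'E'
from h import *
print(get_obs())
for cam in ['top','scene']:
    c=snap(cam,cam+'0'); print(cam,c['vertical_fov'],np.round(c['world_from_camera'],3).tolist())
    for l in ['tester','knob_grip','tab_a','crank_axis','crank_grip','sleeve','tray_floor','block','strip_a','beaker']:
        for fn in (spot_point,search_frame):
            try: r=fn(cam,l)
            except Exception as e: print(l,e); continue
            print(fn.__name__[:6],l,[(round(d['score'],2),np.round(w(c,d['position'])).tolist()) for d in r[:4]])
print(get_obs()['time'])
E
```

```text
{'time': 0.0, 'joint_positions': array([ 1.19901064e+00,  3.42736426e-01,  1.52500948e+00, -2.29085267e-05,
        1.27537872e+00, -1.46006499e-01]), 'dq': array([-0.00020506,  0.00070134, -0.00042678, -0.00151773,  0.0008035 ,
        0.00069031]), 'tau': array([ 1.45920269e-03, -4.31238449e+01, -2.44223267e+01,  7.19418470e-02,
        5.59475936e-02, -1.66351938e-04]), 'tool_pos': array([117.38344822, 511.33421366, 248.04044694]), 'tcp_rot': array([-3.14139144e+00,  1.51885989e-03,  1.34502398e+00]), 'contact_force': array([ 0.78219924, -0.2257673 ,  0.35555064]), 'moment': array([ 0.04157452, -0.02076778,  0.020834  ]), 'grip_width': 91.51493577330835}
top 48.04953788500018 [[0.028, 0.986, -0.162, 377.673], [-1.0, 0.03, 0.009, -74.171], [0.013, 0.161, 0.987, 1110.034], [0.0, 0.0, 0.0, 1.0]]
call tester [(0.82, [592.0, 72.0, 1.0]), (0.61, [546.0, 216.0, 64.0])]
call tester [(0.83, [585.0, 71.0, 20.0])]
call knob_grip [(0.87, [506.0, 48.0, 90.0])]
call knob_grip [(0.76, [506.0, 43.0, 85.0])]
tab_a it knows: beaker, block, crank_axis, crank_grip, knob_grip, sleeve, strip, tester, t
[... 1656 characters left out ...]
 [498.0, 217.0, 67.0])]
call sleeve [(0.52, [513.0, 224.0, 101.0])]
call tray_floor [(0.76, [642.0, -43.0, 35.0])]
call tray_floor [(0.74, [639.0, -64.0, 34.0]), (0.51, [517.0, 57.0, 90.0])]
call block [(0.92, [481.0, -415.0, 0.0]), (0.87, [633.0, -429.0, 4.0]), (0.82, [335.0, -428.0, -1.0]), (0.64, [494.0, -292.0, 1.0])]
call block [(0.94, [507.0, -279.0, 29.0]), (0.86, [644.0, -418.0, 33.0]), (0.85, [491.0, -404.0, 34.0]), (0.53, [342.0, -416.0, 28.0])]
call strip_a [(0.89, [602.0, -293.0, 7.0]), (0.73, [393.0, -271.0, 1.0])]
call strip_a [(0.87, [400.0, -262.0, 14.0]), (0.73, [606.0, -286.0, 13.0])]
call beaker [(0.84, [740.0, -273.0, 1.0])]
call beaker [(0.98, [749.0, -258.0, 64.0])]
2.0
```

View pics/top0.png

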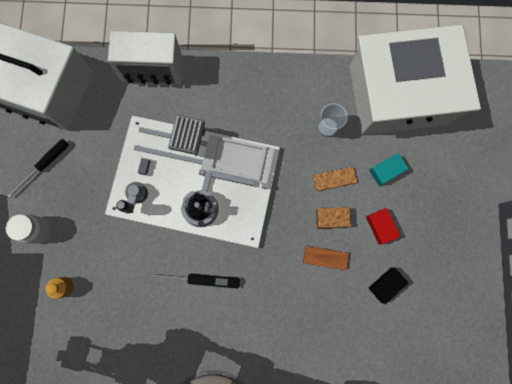

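View pics/scene0.png

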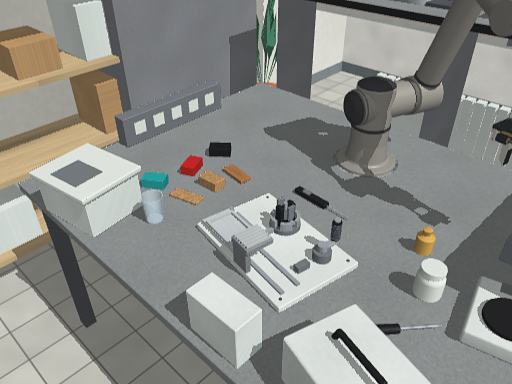

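```bash
cat >> h.py <<'E'
def unproj(c,uv,z):
    T=np.array(c['world_from_camera']); f=192/np.tan(np.radians(c['vertical_fov'])/2)
    uv=np.atleast_2d(uv).astype(float)
    d=np.c_[(uv[:,0]-c['cx'])/f,-(uv[:,1]-c['cy'])/f,-np.ones(len(uv))]@T[:3,:3].T
    o=T[:3,3]; s=(z-o[2])/d[:,2]; return o+d*s[:,None]
def rect(P):
    (cx,cy),(a,b),t=cv2.minAreaRect(P[:,:2].astype(np.float32)); return np.round([cx,cy,a,b,t],1)
E
python3 - <<'E'
from h import *
c=snap('top','top1'); im=c['img']; print(c['cx'],c['cy'],c.keys())
hsv=cv2.cvtColor(im,cv2.COLOR_RGB2HSV)
# plate
m=((hsv[...,1]<25)&(hsv[...,2]>185)).astype(np.uint8); m[:, :100]=0;m[:,285:]=0;m[:112]=0;m[250:]=0
m=cv2.morphologyEx(m,cv2.MORPH_OPEN,np.ones((3,3)))
ys,xs=np.nonzero(m); P=unproj(c,np.c_[xs,ys],20); print('plate',rect(P))
box=cv2.boxPoints(cv2.minAreaRect(P[:,:2].astype(np.float32)));print(box)
m=((hsv[...,1]>90)&(hsv[...,2]>60)&(hsv[...,0]<22)).astype(np.uint8)
n,L,st,ce=cv2.connectedComponentsWithStats(m)
for i in range(1,n):
    if st[i,4]>150:
        ys,xs=np.nonzero(L==i); z=36 if 205<ce[i][1]<230 and ce[i][0]>300 else 12
        print(ce[i],st[i],rect(unproj(c,np.c_[xs,ys],z)))
big=cv2.resize(im[100:300,90:420],None,fx=2.4,fy=2.4,interpolation=cv2.INTER_CUBIC); cv2.imwrite('pics/top1z.png',big[:,:,::-1])
E
```

```text
253.20965401964685 192.87235559528762 dict_keys(['img', 'vertical_fov', 'cx', 'cy', 'world_from_camera'])
plate [585.5  72.  395.9 265.9  79.3]
[[ 418.2669   -97.97057]
 [ 679.5546  -147.1723 ]
 [ 752.8211   241.91211]
 [ 491.5334   291.11383]]
[334.52340426 178.49503546] [313 167  44  24 705] [ 601.8 -294.3   44.3  110.6   13.8]
[332.95294118 217.34558824] [316 207  35  22 680] [ 497.5 -285.1   51.1   84.2    4.1]
[382.80831099 225.98391421] [366 208  34  37 746] [ 479.1 -410.1   81.2   59.5   25. ]
[325.52979275 257.6515544 ] [303 246  46  24 772] [ 397.3 -270.9  111.1   44.1   81.7]
[ 56.62531646 288.20506329] [ 45 278  29  21 395] [300.9 394.5  63.5  50.5  51.2]
```

View pics/top1z.png

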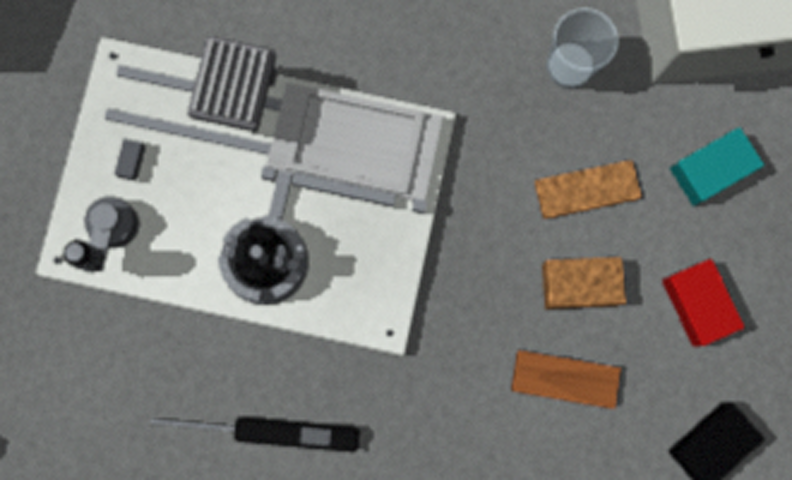

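```bash
python3 -m handwheel '{"translation":[[0.25,-0.3,0],[0.25,-0.32,0],[0.25,-0.32,0],[0.25,-0.32,0],[0.25,-0.32,0],[0.22,-0.33,0],[0.2,-0.35,0],[0.15,-0.38,0]],"twist":[-0.11,-0.11,-0.11,-0.11,-0.11,-0.11,-0.11,-0.05]}' 0
```

```text
time: 3.05
tool_pos: [395.8, 107.3, 249.7]
tcp_rot: [-3.141, -0.008, 0.023]
contact_force: [0.6, 0.1, -0.4]
grip_width: 91.9
```

```bash
python3 -m handwheel '{"translation":[[0.08,-0.33,-0.05],[0.08,-0.33,-0.05],[0.08,-0.33,-0.05],[0.08,-0.33,-0.05],[0.09,-0.33,-0.05],[0.09,-0.33,-0.05],[0.09,-0.33,-0.1],[0.09,-0.31,-0.1]],"twist":[0.0,0,0,0,0,0.0,0.02,0]}'
python3 - <<'E'
from h import *
c=snap('wrist','w1'); print(np.round(c['world_from_camera'],3).tolist()); im=c['img']
hsv=cv2.cvtColor(im,cv2.COLOR_RGB2HSV)
m=((hsv[...,1]>90)&(hsv[...,2]>60)&(hsv[...,0]<22)).astype(np.uint8)
n,L,st,ce=cv2.connectedComponentsWithStats(m)
for i in range(1,n):
    if st[i,4]>400:
        ys,xs=np.nonzero(L==i); print(ce[i],st[i],rect(unproj(c,np.c_[xs,ys],36)))
print(get_obs()['tool_pos'],get_obs()['tcp_rot'])
E
```

```text
time: 4.05
tool_pos: [501.4, -301.4, 175.0]
tcp_rot: [3.14, -0.016, 0.051]
contact_force: [-0.3, 0.7, -0.7]
grip_width: 91.7
[[0.999, -0.044, -0.031, 494.019], [0.051, 0.952, 0.302, -219.901], [0.016, -0.303, 0.953, 312.968], [0.0, 0.0, 0.0, 1.0]]
[139.94248083 141.8021007 ] [ 112   80   60  126 5998] [ 402.7 -268.5  102.    42.4   81.8]
[355.33600642 176.51503609] [ 327  120   56  116 4988] [ 591.1 -290.1   40.5  101.5   13.8]
[248.35166116 170.15834467] [ 218  125   59   93 5147] [ 495.6 -287.4   48.9   82.4    4. ]
[231.01536406 270.02004008] [ 183  249   84   34 1497] [ 476.5 -393.5   75.9   37.7   24.8]
[ 78.69851952 296.59084791] [ 68 269  30  57 743] [ 336.7 -421.5   67.9   25.1   77.4]
[431.83178808 297.28344371] [413 269  31  57 755] [ 683.1 -407.9   26.4   69.6   18.6]
[213.70275591 317.7519685 ] [190 311  59  19 508] [ 473.  -442.6   58.5   21.9    2.2]
[392.41135493 345.80390108] [ 241  337  271   16 2871] [ 641.  -467.2  289.7   19.6    2.1]
[ 501.73324849 -306.63874431  172.49757562] [ 3.13802369 -0.01497008  0.04819394]
```

View pics/w1.png

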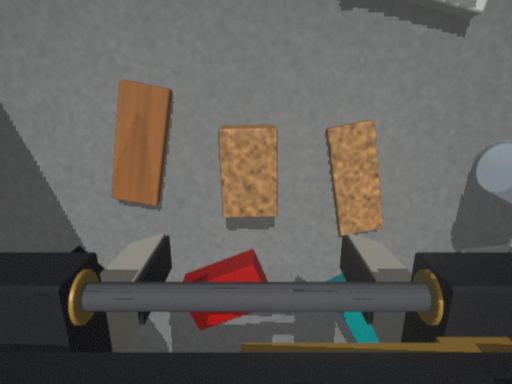

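```bash
python3 -m handwheel '{"translation":[[-0.02,0.06,-0.12],[-0.013,0.06,-0.2],[0,0,-0.2],[0,0,-0.2],[0,0,-0.12],[0,0,-0.06],[0,0,-0.02],[0,0,0]],"twist":[0.013,0,0,0,0,0,0,0]}'
```

```text
time: 5.1
tool_pos: [496.8, -290.0, 30.3]
tcp_rot: [3.137, -0.016, 0.066]
contact_force: [0.2, -0.4, -0.1]
grip_width: 91.6
```

```bash
python3 -m handwheel '{"translation":[[0,0,0.04],[0,0,0],[0,0,0],[0,0,0],[0,0,0],[0,0,0],[0,0,0],[0,0,0.02]],"twist":[0,0,0,0,0,0,0,0]}' 255
```

```text
time: 6.1
tool_pos: [497.4, -290.5, 41.6]
tcp_rot: [3.135, -0.018, 0.066]
contact_force: [-1.0, -0.1, -1.2]
grip_width: 49.6
```

```bash
python3 -m handwheel '{"translation":[[0,0,0.2],[0.1,0.15,0.25],[0.15,0.26,0.15],[0.15,0.26,0],[0.15,0.26,0],[0.15,0.26,0],[0.15,0.26,0],[0.1,0.18,0]],"twist":[0,-0.03,-0.03,-0.03,-0.03,-0.03,-0.014,0]}'
python3 - <<'E'
from h import *
c=snap('wrist','w2'); print(get_obs()['tool_pos'],get_obs()['tcp_rot'],get_obs()['grip_width'])
for l in ['tray_floor','block','knob_grip']:
    print(l,[(round(d['score'],2),np.round(w(c,d['position'])).tolist()) for d in spot_point('wrist',l)[:3]])
E
```

```text
time: 7.1
tool_pos: [641.3, -39.8, 133.9]
tcp_rot: [3.138, -0.016, -0.207]
contact_force: [0.3, -0.8, -1.3]
grip_width: 50.0
[642.56710752 -36.54900391 133.94845351] [ 3.13968382 -0.01734313 -0.20458972] 49.678990835039166
tray_floor []
block [(0.94, [640.0, -39.0, 101.0])]
knob_grip []
```

View pics/w2.png

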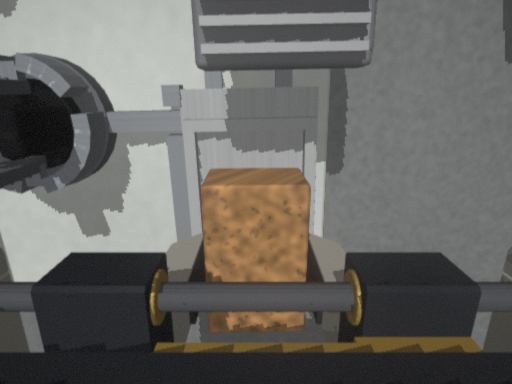

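```bash
cat >> h.py <<'E'
TO=np.array([590.4,71.1]); TY=np.radians(-10.7)
def t2w(x,y,z):
    c,s=np.cos(TY),np.sin(TY); return np.array([TO[0]+c*x-s*y,TO[1]+s*x+c*y,z])
def overlay(c,pts,name,crop=None,fx=1):
    im=c['img'][:,:,::-1].copy(); im=cv2.resize(im,None,fx=fx,fy=fx)
    q=[tuple(int(round(v*fx)) for v in proj(c,p)) for p in pts]
    for a,b in zip(q,q[1:]+q[:1]): cv2.line(im,a,b,(0,0,255),1)
    cv2.imwrite(f'pics/{name}.png',im)
E
python3 - <<'E'
from h import *
c=capture('wrist'); overlay(c,[t2w(32,-158,44),t2w(108,-158,44),t2w(108,-42,44),t2w(32,-42,44)],'o1',fx=1.5)
E
```

```text
(no output)
```

View pics/o1.png

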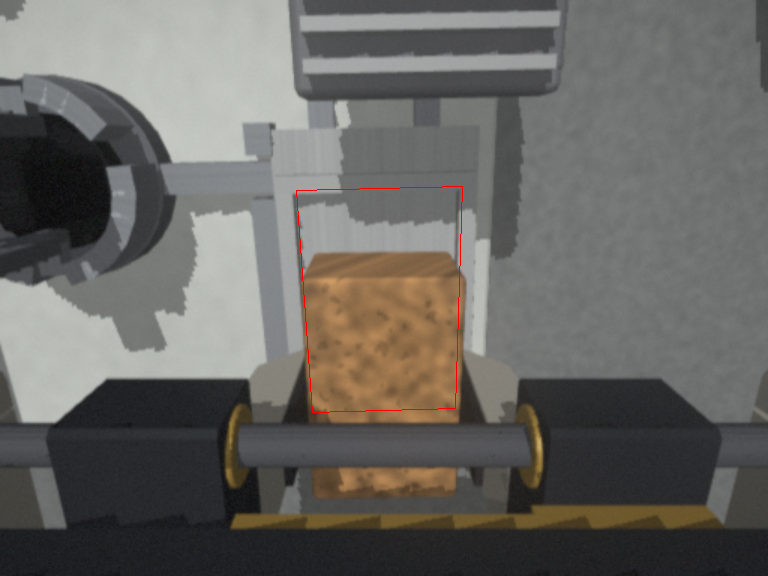

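```bash
python3 -m handwheel '{"translation":[[-0.012,-0.035,-0.1],[0,0,-0.1],[0,0,-0.08],[0,0,-0.06],[0,0,-0.04],[0,0,-0.01],[0,0,0],[0,0,0]],"twist":[0.01,0,0,0,0,0,0,0]}'
```

```text
time: 8.35
tool_pos: [636.9, -51.1, 75.0]
tcp_rot: [3.136, -0.016, -0.194]
contact_force: [-0.4, -0.1, -1.7]
grip_width: 49.7
```

Run:
```python
from h import *
o=get_obs();print(o['tool_pos'],o['dq'])
c=snap('wrist','w3'); o=get_obs();print(o['tool_pos'])
```

```text
[636.94173002 -51.08997332  75.01380487] [-0.00029227  0.00037721  0.0021137  -0.00160901 -0.00077042  0.00150291]
[636.88425394 -51.06233448  74.93367125]
```

View pics/w3.png

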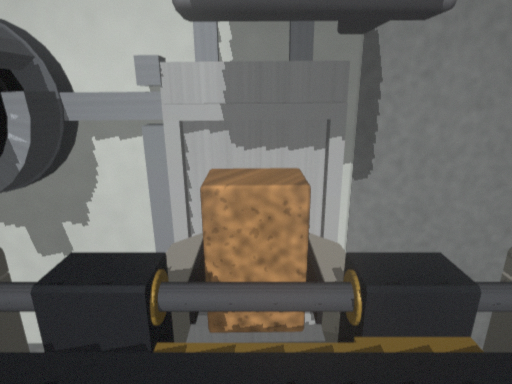

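```bash
python3 -m handwheel '{"translation":[[0.01,0.03,0],[0.012,0.03,0],[0,0,0],[0,0,0],[0,0,-0.007],[0,0,-0.007],[0,0,0],[0,0,0]],"twist":[0,0,0,0,0,0,0,0]}'
```

```text
time: 9.4
tool_pos: [640.7, -41.4, 74.8]
tcp_rot: [3.136, -0.017, -0.194]
contact_force: [0.1, -0.2, -0.8]
grip_width: 49.7
```

```bash
python3 -m handwheel '{"translation":[[0,0,-0.015],[0,0,-0.015],[0,0,0],[0,0,0],[0,0,0],[0,0,0],[0,0,0],[0,0,0]],"twist":[0,0,0,0,0,0,0,0]}'
```

```text
time: 10.4
tool_pos: [640.8, -41.4, 74.8]
tcp_rot: [3.136, -0.018, -0.194]
contact_force: [-0.2, 0.6, 1.9]
grip_width: 49.6
```

```bash
python3 -m handwheel '{"translation":[[0,0,0],[0,0,0],[0,0,0],[0,0,0.05],[0,0,0.2],[0,0,0.2],[-0.05,0.03,0.2],[-0.1,0.07,0]],"twist":[0,0,0,0,0,0.05,0.11,0.11]}' 0
python3 - <<'E'
from h import *
c=snap('wrist','w4'); print(get_obs()['tool_pos'])
print([(round(d['score'],2),np.round(w(c,d['position'])).tolist()) for d in spot_point('wrist','block')[:3]])
E
```

```text
time: 11.4
tool_pos: [618.6, -26.8, 176.0]
tcp_rot: [3.133, -0.019, 0.241]
contact_force: [0.5, 0.6, -0.6]
grip_width: 91.9
[615.93002279 -25.14804136 174.78339542]
[(0.85, [640.0, -42.0, 41.0])]
```

View pics/w4.png

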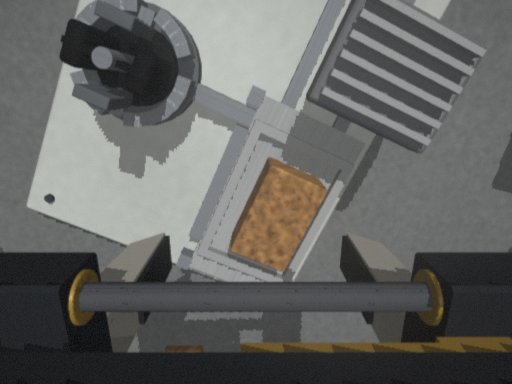

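```bash
python3 -m handwheel '{"translation":[[-0.11,0.08,0],[-0.11,0.08,0],[-0.11,0.08,0],[-0.11,0.08,0],[-0.11,0.08,0],[-0.1,0.06,0],[-0.03,0.02,0],[0,0,0]],"twist":[0.11,0.11,0.11,0.11,0.11,0.10,0.05,0.0]}'
python3 - <<'E'
from h import *
c=snap('wrist','w5'); o=get_obs(); print(o['tool_pos'],o['tcp_rot'],np.round(c['world_from_camera'],3).tolist())
for f in (spot_point,search_frame):
  print([(round(d['score'],2),np.round(w(c,d['position'])).tolist()) for d in f('wrist','knob_grip')[:3]])
c=capture('top'); print([(round(d['score'],2),np.round(w(c,d['position'])).tolist()) for d in spot_point('top','knob_grip')[:3]])
E
```

```text
time: 12.5
tool_pos: [514.1, 46.2, 172.9]
tcp_rot: [3.137, -0.013, 1.338]
contact_force: [-1.1, 0.8, 0.9]
grip_width: 91.7
[514.33015136  46.0249389  172.91398184] [ 3.1364519  -0.01332531  1.33740165] [[0.231, -0.926, -0.3, 432.795], [0.973, 0.223, 0.059, 63.448], [0.012, -0.305, 0.952, 310.63], [0.0, 0.0, 0.0, 1.0]]
[(0.71, [505.0, 52.0, 88.0])]
[(0.87, [500.0, 54.0, 91.0])]
[(0.39, [509.0, 50.0, 88.0]), (0.19, [636.0, -38.0, 31.0])]
```

View pics/w5.png

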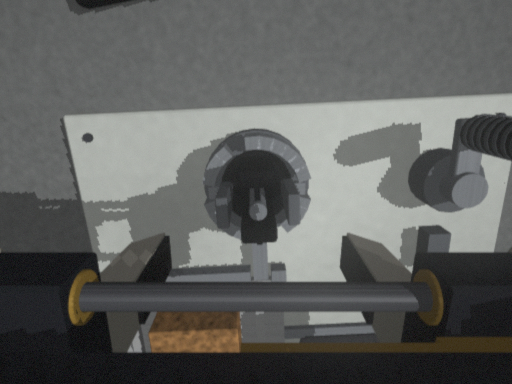

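Run:
```python
from h import *
c=capture('wrist'); fx=3
im=cv2.resize(c['img'][:,:,::-1],None,fx=fx,fy=fx,interpolation=cv2.INTER_CUBIC)
def dr(pts,col):
    q=np.array([[int(round(v*fx)) for v in proj(c,p)] for p in pts]); cv2.polylines(im,[q],True,col,1)
dr([t2w(-75+44*np.cos(a),-35+44*np.sin(a),60) for a in np.linspace(0,6.28,60)],(0,0,255))
for s in(1,-1):
    dr([t2w(-75-11,-35+s*28,106),t2w(-75+11,-35+s*28,106)],(0,255,0))
    dr([t2w(-75+s*14,-35-13,100),t2w(-75+s*14,-35+13,100),t2w(-75+s*27,-35+13,100),t2w(-75+s*27,-35-13,100)],(255,0,255))
# plate origin middle = -5
dr([t2w(-140,-200,20),t2w(130,-200,20),t2w(130,200,20),t2w(-140,200,20)],(255,255,0))
dr([t2w(-70+5*np.cos(a),130+5*np.sin(a),64) for a in np.linspace(0,6.28,30)],(0,255,255))
dr([t2w(-115+13.5*np.cos(a),130+13.5*np.sin(a),125) for a in np.linspace(0,6.28,30)],(0,255,255))
y0,y1=270,760
cv2.imwrite('pics/o2.png',cv2.resize(im[y0:y1,150:1536],None,fx=.575,fy=.575,interpolation=cv2.INTER_AREA)); cv2.imwrite('pics/o3.png',im[330:760,500:1050])
```

```text
(no output)
```

View pics/o2.png

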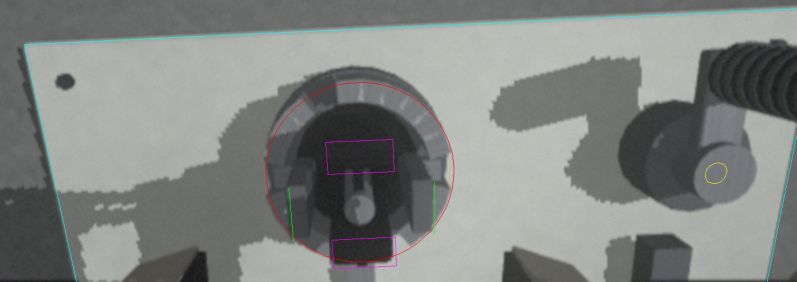

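View pics/o3.png

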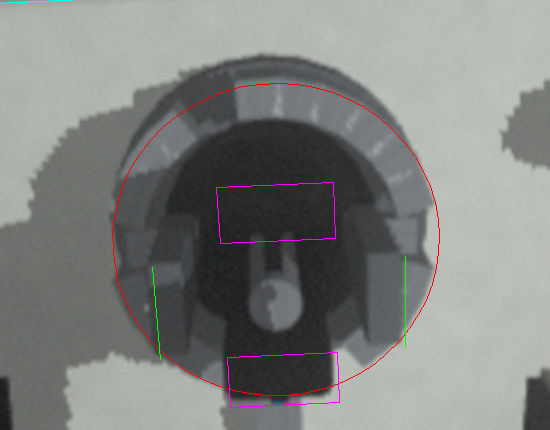

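```bash
python3 -m handwheel '{"translation":[[-0.02,0.018,-0.05],[-0.012,0.012,-0.1],[0,0,-0.13],[0,0,-0.13],[0,0,-0.08],[0,0,-0.04],[0,0,-0.015],[0,0,0]],"twist":[0.03,0,0,0,0,0,0,0]}'
```

```text
time: 13.8
tool_pos: [511.4, 49.7, 89.6]
tcp_rot: [3.133, -0.014, 1.382]
contact_force: [-0.9, 0.3, 0.5]
grip_width: 92.1
```

```bash
python3 -m handwheel '{"translation":[[-0.012,0.0,0],[0,0,0],[0,0,0],[0,0,0],[0,0,0],[0,0,0],[0,0,0],[0,0,0]],"twist":[0,0,0,0,0,0,0,0]}' 255; python3 -c "
from h import *
o=get_obs();print(o['contact_force'],o['moment'],o['grip_width'])"
```

```text
time: 14.8
tool_pos: [510.1, 49.5, 91.4]
tcp_rot: [3.13, -0.014, 1.382]
contact_force: [-0.2, -1.0, 1.3]
grip_width: 35.5
[-0.15311677 -0.97931708  1.32742418] [0.00392657 0.15817418 0.03326797] 35.51380980305244
```

```bash
python3 -m handwheel '{"translation":[[0,0.0,0],[0,0,0],[0,0,0],[0,0,0],[0,0,0],[0,0,0],[0,0,0],[0,0,0]],"twist":[-0.1,-0.1,-0.1,-0.1,-0.1,-0.1,-0.1,-0.05]}'; python3 -c "
from h import *
o=get_obs();print(o['contact_force'],o['moment'],o['grip_width'])"
```

```text
time: 15.8
tool_pos: [509.2, 48.8, 91.4]
tcp_rot: [3.13, -0.011, 0.167]
contact_force: [-1.3, -0.6, 3.0]
grip_width: 36.2
[-1.32995529 -0.55998354  2.96061272] [-0.15928876  0.1867289   0.34114343] 36.20744163312465
```

```bash
python3 -m handwheel '{"translation":[[0,0.0,0],[0,0,0],[0,0,0],[0,0,0.15],[0,0.1,0.3],[0,0.3,0.2],[0,0.32,0.0],[0,0.25,0]],"twist":[0,0,0,0,0,0,0,0]}' 0
python3 - <<'E'
from h import *
c=capture('top'); im=c['img']; cv2.imwrite('pics/t2.png',cv2.resize(im[100:260,90:300],None,fx=3.6,fy=3.6,interpolation=cv2.INTER_CUBIC)[:,:,::-1])
print(t2w(-115,130,99),t2w(-70,130,64)); c=snap('wrist','w6'); print(get_obs()['tool_pos'])
print([(round(d['score'],2),np.round(w(c,d['position'])).tolist()) for d in spot_point('wrist','crank_grip')[:3]])
E
```

```text
time: 16.8
tool_pos: [509.4, 196.1, 191.7]
tcp_rot: [3.132, -0.012, 0.167]
contact_force: [0.2, -0.6, 0.4]
grip_width: 91.7
[501.5361884  220.19132432  99.        ] [545.75376424 211.83632663  64.        ]
[509.2617769  197.69474857 191.48034449]
[(0.95, [502.0, 221.0, 101.0]), (0.62, [503.0, 56.0, 89.0])]
```

View pics/t2.png

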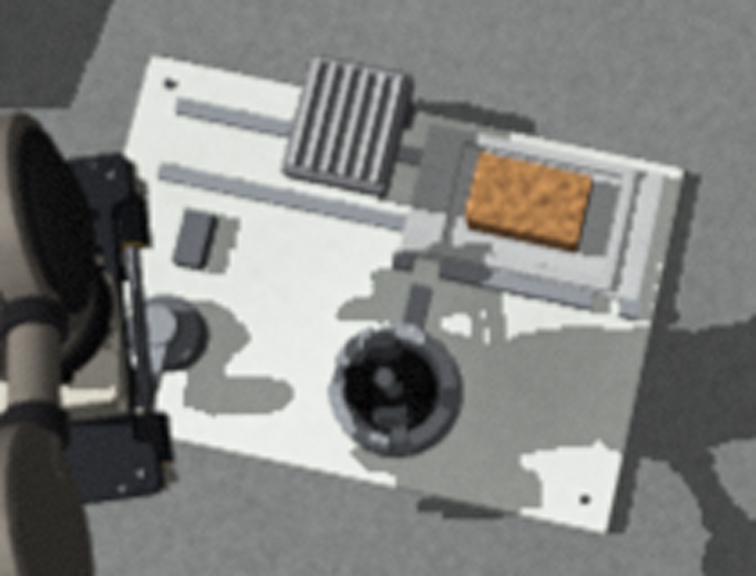

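View pics/w6.png

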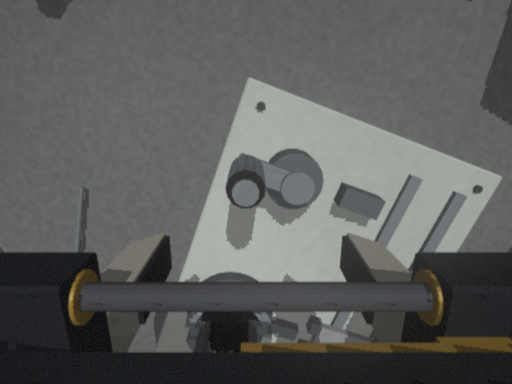

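```bash
python3 -m handwheel '{"translation":[[-0.025,0.07,0],[-0.025,0.07,-0.05],[0,0,-0.14],[0,0,-0.16],[0,0,-0.12],[0,0,-0.08],[0,0,-0.03],[0,0,0]],"twist":[0,0,0,0,0,0,0,0]}'
```

```text
time: 17.95
tool_pos: [500.0, 215.6, 99.3]
tcp_rot: [3.132, -0.009, 0.165]
contact_force: [0.2, -0.4, 0.6]
grip_width: 91.6
```

```bash
python3 -m handwheel '{"translation":[[0.01,0.032,0.02],[0,0,0],[0,0,0],[0,0,0],[0,0,0],[0,0,0],[0,0,0],[0,0,0]],"twist":[0,0,0,0,0,0,0,0]}' 255;  python3 - <<'E'
from h import *
p=lambda t:t2w(-70-45*np.cos(t),130+45*np.sin(t),0)
o=get_obs(); print(o['tool_pos'],o['contact_force'])
ts=np.arange(0,6.3,.25); P=np.array([p(t) for t in ts])
print(np.c_[ts[:-1],np.round(P[:-1,:2],1),np.round(np.diff(P,axis=0)[:,:2]/150,3)])
E
```

```text
time: 18.95
tool_pos: [499.9, 220.6, 104.2]
tcp_rot: [3.132, -0.006, 0.165]
contact_force: [0.5, 1.0, 1.8]
grip_width: 25.1
[499.92132641 220.62859126 104.20213102] [0.5294693  0.95478523 1.79886483]
[[ 0.000e+00  5.015e+02  2.202e+02  2.300e-02  7.100e-02]
 [ 2.500e-01  5.050e+02  2.309e+02  4.000e-02  6.300e-02]
 [ 5.000e-01  5.110e+02  2.404e+02  5.400e-02  5.100e-02]
 [ 7.500e-01  5.191e+02  2.481e+02  6.500e-02  3.600e-02]
 [ 1.000e+00  5.289e+02  2.536e+02  7.200e-02  1.900e-02]
 [ 1.250e+00  5.397e+02  2.564e+02  7.500e-02  1.000e-03]
 [ 1.500e+00  5.510e+02  2.565e+02  7.300e-02 -1.800e-02]
 [ 1.750e+00  5.619e+02  2.539e+02  6.600e-02 -3.500e-02]
 [ 2.000e+00  5.718e+02  2.486e+02  5.500e-02 -5.000e-02]
 [ 2.250e+00  5.800e+02  2.410e+02  4.100e-02 -6.300e-02]
 [ 2.500e+00  5.862e+02  2.316e+02  2.400e-02 -7.100e-02]
 [ 2.750e+00  5.898e+02  2.210e+02  6.000e-03 -7.500e-02]
 [ 3.000e+00  5.907e+02  2.098e+02 -1.300e-02 -7.400e-02]
 [ 3.250e+00  5.888e+02  1.987e+02 -3.100e-02 -6.800e-02]
 [ 3.500e+00  5.842e+02  1.885e+02 -4.600e-02 -5.900e-02]
 [ 3.750e+00  5.773e+02  1.797e+02 -6.000e-02 -4.500e-02]
 [ 4.000e+00  5.683e+02  1.729e+02 -6.900e-02 -2.900e-02]
 [ 4.250e+00  5.580e+02  1.685e+02 -7.400e-02 -1.100e-02]
 [ 4.500e+00  5.469e+02  1.669e+02 -7.400e-02  7.000e-03]
 [ 4.750e+00  5.357e+02  1.680e+02 -7.000e-02  2.600e-02]
 [ 5.000e+00  5.252e+02  1.718e+02 -6.200e-02  4.200e-02]
 [ 5.250e+00  5.159e+02  1.781e+02 -4.900e-02  5.600e-02]
 [ 5.500e+00  5.085e+02  1.866e+02 -3.400e-02  6.700e-02]
 [ 5.750e+00  5.034e+02  1.966e+02 -1.600e-02  7.300e-02]
 [ 6.000e+00  5.010e+02  2.075e+02  2.000e-03  7.500e-02]]
```

```bash
python3 -m handwheel '{"translation":[[0.010,0.037,0],[0.014,0.035,0],[0.018,0.033,0],[0.022,0.03,0],[0.026,0.027,0],[0.029,0.024,0],[0.032,0.019,0],[0.034,0.016,0]],"twist":[0,0,0,0,0,0,0,0]}';  python3 - <<'E'
from h import *
o=get_obs(); d=o['tool_pos'][:2]-t2w(-70,130,0)[:2]; a=np.array([[np.cos(TY),np.sin(TY)],[-np.sin(TY),np.cos(TY)]])@d
print('theta',np.arctan2(a[1],-a[0])%6.283,'r',np.hypot(*a),o['contact_force'],o['grip_width'])
E
```

```text
time: 19.95
tool_pos: [528.4, 254.7, 104.2]
tcp_rot: [3.129, -0.002, 0.165]
contact_force: [-3.2, -5.3, 3.5]
grip_width: 25.2
theta 0.9992789902944278 r 46.22503988983348 [-3.21586179 -5.30985998  3.54141851] 25.231282751701187
```

```bash
cat > th.py <<'E'
from h import *
o=get_obs(); d=o['tool_pos'][:2]-t2w(-70,130,0)[:2]; a=np.array([[np.cos(TY),np.sin(TY)],[-np.sin(TY),np.cos(TY)]])@d
th=np.arctan2(a[1],-a[0])%6.283
print('theta',th,'r',np.hypot(*a),o['contact_force'],o['grip_width'])
P=[o['tool_pos'][:2]]+[t2w(-70-45*np.cos(t),130+45*np.sin(t),0)[:2] for t in th+.2*np.arange(1,10)]
print(np.round(np.diff(P,axis=0)/150,3).tolist())
E
python3 -m handwheel '{"translation":[[0.057,0.016,0],[0.059,0.005,0],[0.059,-0.007,0],[0.057,-0.019,0],[0.052,-0.03,0],[0.045,-0.039,0],[0.036,-0.047,0],[0.026,-0.054,0]],"twist":[0,0,0,0,0,0,0,0]}';  python3 th.py
```

```text
time: 20.95
tool_pos: [585.3, 231.6, 104.1]
tcp_rot: [3.134, 0.008, 0.166]
contact_force: [-5.1, 2.5, 4.3]
grip_width: 25.4
theta 2.4919668781718007 r 44.20602885377519 [-5.11165556  2.49063738  4.27595155] 25.445123310852516
[[0.026, -0.054], [0.01, -0.059], [-0.002, -0.06], [-0.014, -0.058], [-0.025, -0.054], [-0.036, -0.048], [-0.044, -0.04], [-0.052, -0.03], [-0.057, -0.02]]
```

```bash
python3 -m handwheel '{"translation":[[0.026,-0.054,0],[0.010,-0.059,0],[-0.002,-0.06,0],[-0.014,-0.058,0],[-0.025,-0.054,0],[-0.036,-0.048,0],[-0.044,-0.04,0],[-0.052,-0.03,0]],"twist":[0,0,0,0,0,0,0,0]}';  python3 th.py
```

```text
time: 21.95
tool_pos: [573.6, 178.5, 104.4]
tcp_rot: [-3.138, -0.017, 0.168]
contact_force: [8.1, -1.7, -6.1]
grip_width: 26.0
theta 3.8304371782662177 r 43.45609750698796 [ 8.14684061 -1.73263408 -6.10552503] 25.961588596649225
[[-0.043, -0.041], [-0.055, -0.023], [-0.059, -0.012], [-0.06, 0.0], [-0.059, 0.012], [-0.055, 0.024], [-0.049, 0.034], [-0.042, 0.043], [-0.032, 0.051]]
```

```bash
python3 -m handwheel '{"translation":[[-0.043,-0.041,0],[-0.055,-0.023,0],[-0.059,-0.012,0],[-0.06,0,0],[-0.059,0.012,0],[-0.055,0.024,0],[-0.049,0.034,0],[-0.042,0.043,0]],"twist":[0,0,0,0,0,0,0,0]}';  python3 th.py
```

```text
time: 22.95
tool_pos: [514.8, 177.9, 104.1]
tcp_rot: [3.136, -0.026, 0.166]
contact_force: [0.3, -7.4, 2.1]
grip_width: 25.4
theta 5.263797067369524 r 45.928630856997 [ 0.33056405 -7.36843815  2.05767031] 25.36390276452028
[[-0.036, 0.049], [-0.03, 0.052], [-0.02, 0.057], [-0.008, 0.059], [0.004, 0.06], [0.016, 0.058], [0.027, 0.053], [0.037, 0.047], [0.046, 0.039]]
```

```bash
python3 -m handwheel '{"translation":[[-0.036,0.049,0],[-0.03,0.052,0],[-0.02,0.057,0],[-0.006,0.03,0],[-0.002,0.03,0],[0,0.03,0],[0,0.03,0],[0,0.03,0]],"twist":[0,0,0,0,0,0,0,0]}';  python3 th.py
```

```text
time: 23.95
tool_pos: [499.0, 209.3, 104.0]
tcp_rot: [3.11, -0.013, 0.169]
contact_force: [0.3, -26.4, 7.1]
grip_width: 25.0
theta 6.041647602890265 r 46.791384261880275 [  0.25398952 -26.42151309   7.13266647] 24.95659081192262
[[0.015, 0.06], [0.015, 0.058], [0.026, 0.054], [0.036, 0.048], [0.045, 0.04], [0.052, 0.03], [0.057, 0.019], [0.059, 0.008], [0.06, -0.004]]
```

```bash
python3 -m handwheel '{"translation":[[0,0,0],[0,0,0],[0,0,0],[0,0,0],[0,0,0.1],[0,0,0.25],[0,-0.2,0.25],[0,-0.3,0]],"twist":[0,0,0,0,0,0,0.1,0.11]}' 0;  python3 - <<'E'
from h import *
c=capture('top'); im=c['img']; cv2.imwrite('pics/t3.png',cv2.resize(im[100:260,90:300],None,fx=3.6,fy=3.6,interpolation=cv2.INTER_CUBIC)[:,:,::-1])
snap('scene','s3'); print(t2w(70,30,36)); print(get_obs()['tool_pos'])
print([(round(d['score'],2),np.round(w(c,d['position'])).tolist()) for d in spot_point('top','tray_floor')[:3]])
E
```

```text
time: 24.95
tool_pos: [500.0, 136.7, 199.5]
tcp_rot: [3.11, -0.018, 0.512]
contact_force: [0.8, -0.7, -0.2]
grip_width: 91.8
[664.75289422  87.58172082  36.        ]
[498.67800661 133.60138581 197.47078975]
[(0.67, [663.0, 88.0, 33.0])]
```

View pics/t3.png

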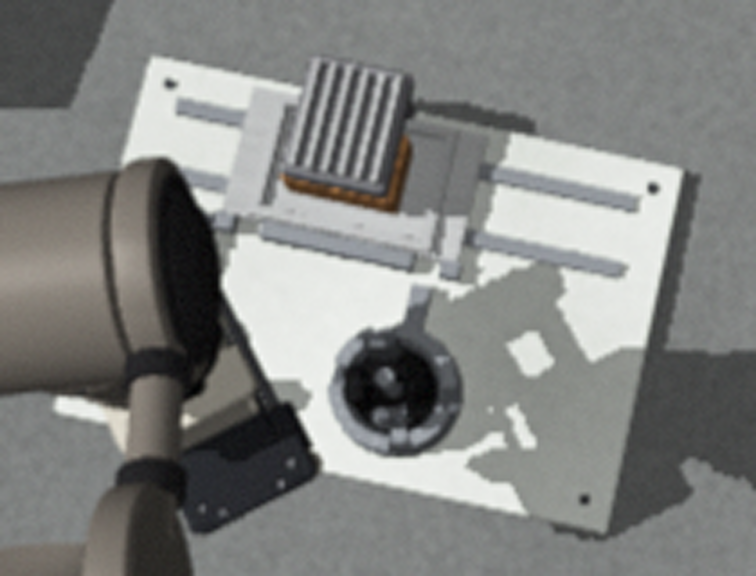

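View pics/s3.png

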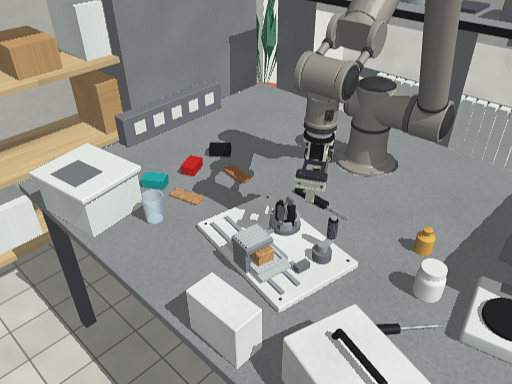

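```bash
python3 -m handwheel '{"translation":[[0.02,-0.15,0],[0.02,-0.15,0],[0.02,-0.15,0],[0.01,-0.06,-0.05],[0,0,-0.05],[0,0,-0.05],[0,0,-0.03],[0,0,0]],"twist":[-0.1,-0.08,-0.05,0,0,0,0,0]}';  python3 - <<'E'
from h import *
print(get_obs()['tool_pos'],get_obs()['tcp_rot']); c=capture('wrist'); fx=2.4
im=cv2.resize(c['img'][:,:,::-1],None,fx=fx,fy=fx,interpolation=cv2.INTER_CUBIC)
def dr(pts,col):
    q=np.array([[int(round(v*fx)) for v in proj(c,p)] for p in pts]); cv2.polylines(im,[q],True,col,1)
def k(x,y,z):
    a=-1.2; return t2w(-75+x*np.cos(a)-y*np.sin(a),-35+x*np.sin(a)+y*np.cos(a),z)
for s in (1,-1):
    dr([k(-11,s*28,106),k(11,s*28,106)],(0,255,0))
    dr([k(s*14,-13,100),k(s*14,13,100),k(s*27,13,100),k(s*27,-13,100)],(255,0,255))
cv2.imwrite('pics/o4.png',im[250:750,200:1000])
E
```

```text
time: 26.1
tool_pos: [508.8, 63.2, 168.9]
tcp_rot: [3.115, -0.013, 0.126]
contact_force: [-0.3, -0.4, -0.7]
grip_width: 91.5
[508.7663515   63.17765568 168.8817836 ] [ 3.11490264 -0.01272527  0.12636296]
```

View pics/o4.png

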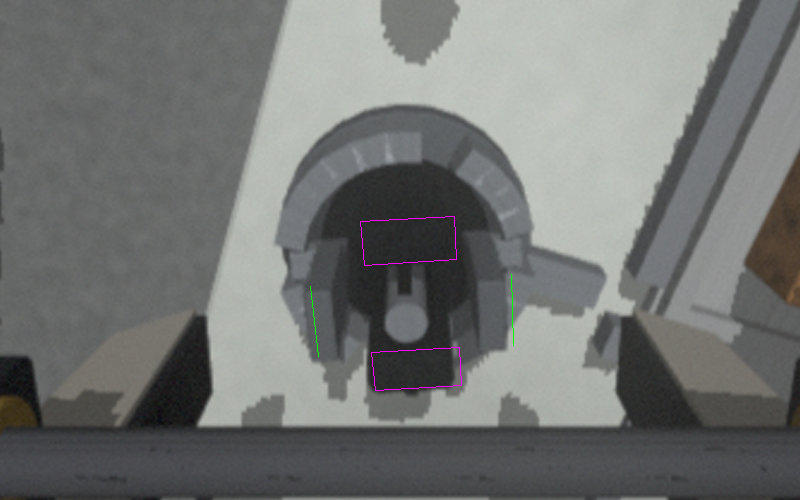

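```bash
python3 -m handwheel '{"translation":[[0.005,-0.05,-0.05],[0,-0.04,-0.1],[0,0,-0.13],[0,0,-0.12],[0,0,-0.06],[0,0,-0.03],[0,0,-0.01],[0,0,0]],"twist":[0.035,0,0,0,0,0,0,0]}'
```

```text
time: 27.15
tool_pos: [512.0, 50.1, 95.1]
tcp_rot: [3.113, -0.02, 0.185]
contact_force: [-0.3, -0.2, 0.1]
grip_width: 91.8
```

```bash
python3 -m handwheel '{"translation":[[-0.017,0,-0.025],[0,0,0],[0,0,0],[0,0,0],[0,0,0],[0,0,0],[0,0,0],[0,0,0]],"twist":[0,0,0,0,0,0,0,0]}' 255; python3 -c "
from h import *
o=get_obs();print(o['contact_force'],o['moment'],o['grip_width'])"
```

```text
time: 28.15
tool_pos: [508.8, 50.0, 92.4]
tcp_rot: [3.113, -0.02, 0.185]
contact_force: [-0.2, 0.1, 1.0]
grip_width: 36.0
[-0.24396527  0.05109889  0.97795664] [-0.0954652   0.18100977  0.0139666 ] 35.9537474584629
```

```bash
python3 -m handwheel '{"translation":[[0,0.0,0],[0,0,0],[0,0,0],[0,0,0],[0,0,0],[0,0,0],[0,0,0],[0,0,0]],"twist":[0.1,0.1,0.1,0.1,0.1,0.1,0.1,0.07]}'; python3 -c "
from h import *
o=get_obs();print(o['contact_force'],o['moment'],o['grip_width'])"
```

```text
time: 29.15
tool_pos: [508.8, 49.6, 92.3]
tcp_rot: [3.113, -0.02, 1.432]
contact_force: [-0.9, -0.8, 1.1]
grip_width: 35.7
[-0.89993129 -0.83461321  1.11728587] [-0.27586038  0.34469183 -0.69664774] 35.689086815541366
```

Against the stop (moment −0.7 N m). Release and rise straight up.

```bash
python3 -m handwheel '{"translation":[[0,0.0,0],[0,0,0],[0,0,0],[0,0,0],[0,0,0.1],[0,0,0.2],[0,0,0.25],[-0.1,0,0.1]],"twist":[0,0,0,0,0,0,0,0]}' 0
python3 -m handwheel '{"translation":[[-0.2,0.1,0.1],[-0.2,0.2,0.1],[0,0.2,0.1],[0,0,0],[0,0,0],[0,0,0],[0,0,0],[0,0,0]],"twist":[0,0,0,0,0,0,0,0]}'
python3 - <<'E'
from h import *
c=capture('top'); im=c['img']; cv2.imwrite('pics/t5.png',cv2.resize(im[100:260,90:300],None,fx=3.6,fy=3.6,interpolation=cv2.INTER_CUBIC)[:,:,::-1])
c=snap('scene','s5'); cv2.imwrite('pics/s5z.png',cv2.resize(c['img'][180:310,180:370],None,fx=4,fy=4,interpolation=cv2.INTER_CUBIC)[:,:,::-1])
print(get_obs()['tool_pos'])
E
```

```text
time: 30.15
tool_pos: [494.4, 49.6, 194.5]
tcp_rot: [3.111, -0.02, 1.427]
contact_force: [0.7, 0.1, -0.3]
grip_width: 91.7
time: 31.15
tool_pos: [432.9, 123.9, 246.4]
tcp_rot: [3.103, -0.02, 1.423]
contact_force: [1.0, -0.4, -0.4]
grip_width: 91.9
[432.86240378 124.02937549 246.49429369]
```

View pics/t5.png

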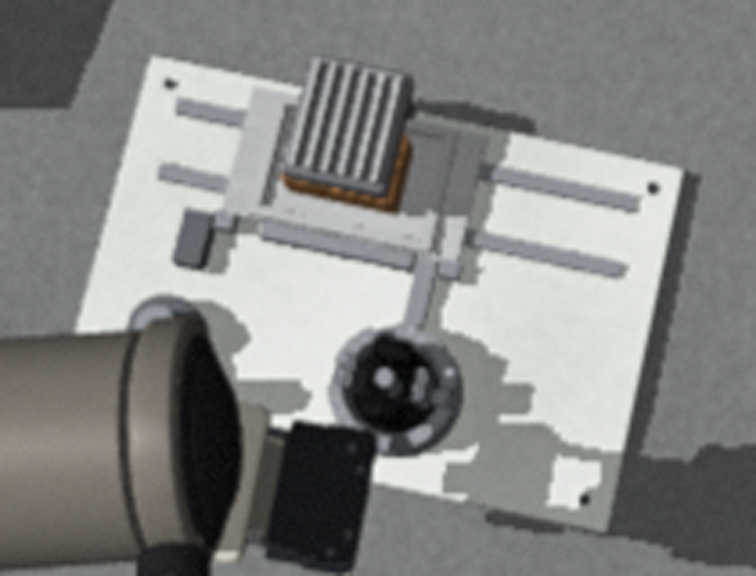

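View pics/s5z.png

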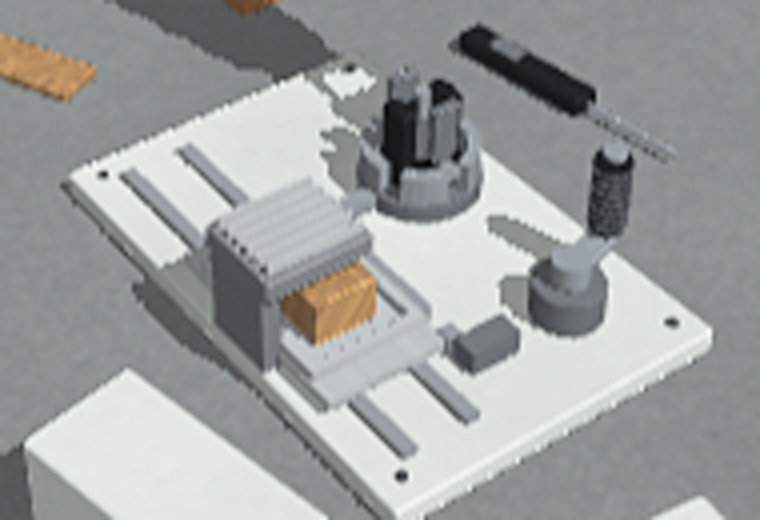

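```bash
python3 -m handwheel '{"translation":[[0.13,-0.13,0],[0.13,-0.13,0],[0.13,-0.13,-0.1],[0.13,-0.12,-0.1],[0,0,-0.1],[0,0,0],[0,0,0],[0,0,0]],"twist":[0,0,0,0,0,0,0,0]}'
python3 - <<'E'
from h import *
print(get_obs()['tool_pos'],get_obs()['tcp_rot']); c=capture('wrist'); fx=3
im=cv2.resize(c['img'][:,:,::-1],None,fx=fx,fy=fx,interpolation=cv2.INTER_CUBIC)
def dr(pts,col):
    q=np.array([[int(round(v*fx)) for v in proj(c,p)] for p in pts]); cv2.polylines(im,[q],True,col,1)
for s in (1,-1):
    dr([t2w(-86,-35+s*28,106),t2w(-64,-35+s*28,106)],(0,255,0))
    dr([t2w(-75+s*14,-48,100),t2w(-75+s*14,-22,100),t2w(-75+s*27,-22,100),t2w(-75+s*27,-48,100)],(255,0,255))
cv2.imwrite('pics/o5.png',im[300:860,400:1200])
E
```

```text
time: 32.25
tool_pos: [513.7, 44.8, 200.8]
tcp_rot: [3.102, -0.02, 1.424]
contact_force: [0.7, 0.1, 0.1]
grip_width: 91.8
[513.73823663  44.75718616 200.79929979] [ 3.10185818 -0.02045231  1.42402308]
```

View pics/o5.png

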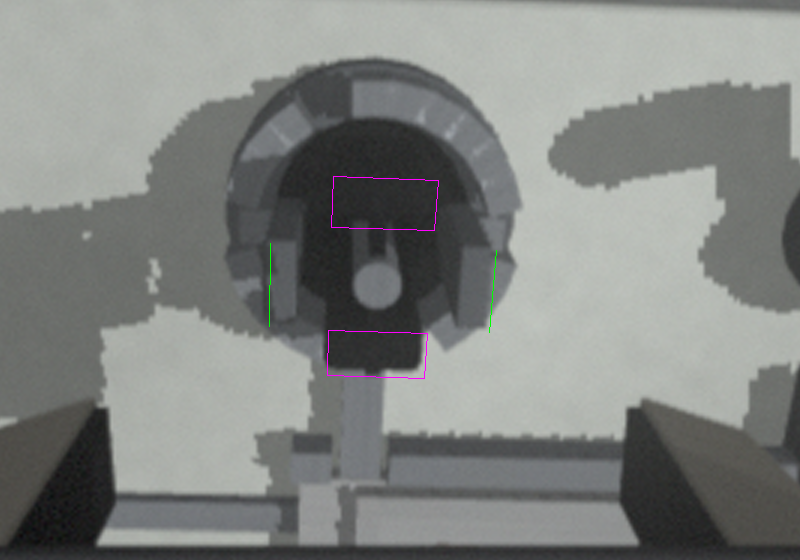

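```bash
python3 -c "
from plant import *
print(close_job())"
```

```text
the job is handed in; nothing more can be done
None
```

The job is finished and handed in at about 32 s of the 72 s allowed. The interface gives no verdict, so what follows rests on my own checks.

- **Block:** I placed the cork block in the recess about 1–2 mm from where I aimed. The wrist picture after release showed it flat and roughly centred.
- **Freeing the tray:** I pinched the tabs (fingers at 36 mm) and turned the knob 1.2 rad clockwise to its stop. The bolt was seen drawn.
- **Crank:** I wound it by its sleeve, which read about 25–26 mm between the fingers throughout. It ended at the stop at an estimated 6.04 rad with about 26 N on the tool.
- **Tray:** the network put the tray's floor at (663, 88) mm against (665, 88) expected for home.
- **Locking:** I pinched the tabs again and turned the knob back to its other stop, where the moment reached about 0.7 N m. I then opened the fingers and moved clear.

The last wrist picture shows the bolt in the tray's slot, both tabs within about 1 mm of the predicted out position, and the cheeks lined up with angle 0. The last scene picture shows the block flat in the recess under the heater head. The tool was clear of everything, and I made no contact with the strips or the beaker.

Three things did not fully agree:
- **Knob position:** the network put the knob up to 5 mm from my fit of the base plate. I went with the fit, and both pinches were nearly free of side force.
- **Tool tilt:** the tool had drifted about 2 degrees off vertical by the end, with no visible effect.
- **Grip reading:** the pinch read about 36 mm where 38 mm was expected, which I took as a small gripper offset.

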